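# Open the fridge's water stop valve and back it off

## Robot

A 6-joint arm with a two-finger parallel gripper is mounted at the origin on the work surface. World frame = base frame: x ahead of the robot, y to its left, z up, the work surface at z = 0. Lengths are in m, angles in degrees, forces in N, time in s.
With the tool pointing down it reaches from about 0.375 to 0.9 m from the base axis. Payload 3.1 kg.
Tool frame: the origin (TCP) lies on the centre line of the jaws, within the pads' length; the fingertips stand 25 mm ahead of it and the grasp point (between the pads) lies 6 mm ahead of it; z points along the fingers, y is the direction in which the jaws open and shut (so a half turn about z gives the same grasp; the last joint's range is limited). The gripper opens to 87 mm and grips with 3 to 60 N. Pads are 19 mm wide; open, the fingers measure 117 mm over their backs; the gripper's body (75 mm by 190 mm) begins 51 mm behind the grasp point.
Start: joints at [-82.535, 30.224, 82.088, -0, 67.689, -10.227], TCP at [0.19, -0.595, 0.248] pointing down, gripper open.
Joint ranges: [-176.69, 176.69], [-43.24, 126.21], [12.49, 139.97], [-82, 262], [0, 151.66], [-163.58, 163.58]. Speed limits (degrees/s): [159.86, 159.86, 180, 180, 180, 180].

## Interface

Orientations are given as [roll, pitch, yaw] about the fixed x, y, z axes, in that order (R = Rz(yaw) Ry(pitch) Rx(roll)).
In Python, from station import ctrl, get_image, camera_params gives the robot as it stands. The module is installed in compiled form; this text tells all that it offers. Calls block until the motion is done:
- ctrl.movep(position, orientation): joint-space move of the TCP to a pose.
- ctrl.move_l(position, ori=None, velocity=0.15, until_force=None): straight line of the TCP; ori=None keeps the orientation; velocity is the mean speed in m/s. With until_force (N) it stops when the force on the tool has changed by that much, and returns True; else False.
- ctrl.set_joints(angles): joint-space move.
- ctrl.gripper_to(opening, f_grip=None): finger opening in m; f_grip is the grip in N (None keeps the last); returns when the fingers have stopped.
- ctrl.sleep(seconds).
- ctrl.solve_ik(position, orientation): joint angles nearest the present ones, or None.
- ctrl.read_state(): the state.
- get_image(name): name is "scene" or "top"; returns the picture (420x560x3 uint8, red, green, blue); there is no depth.
- camera_params(name): a dict with "camera_matrix" (3x3 intrinsics, pixels), "k1" (the pictures are not rectified: a ray, as slopes to the right and down, at radius r is drawn at 1 + k1 r^2 times it, then the intrinsics apply), "pose" (4x4, takes a point from camera to world coordinates). Camera axes: x right, y down, z forward; pixel columns grow to the right and rows downward; lengths in m; the calibration is good to about 2 mm. A picture is of the moment at which its call begins. camera_params takes no time and is no camera call.
A pose or a line that the arm cannot do raises ctrl.Unreachable and nothing moves.
- ctrl.sign_off(): hands the job in, once; it reports no verdict.
The state is a dict: "clock": time; "qpos": joint angles; "joint_vel": joint speeds; "effort": joint torques, N m; "tcp_pos": TCP position; "tcp_rot": TCP orientation; "wrist_force": force on the tool from outside, world axes, zero at the start; "ft_torque": the same for the moment, N m; "grip_width": finger opening in m.
Only numpy, scipy, OpenCV 4.12 (cv2) and the standard library are available. Lean on these libraries where they do the work, as an engineer would, in place of code of your own. Each camera call takes 0.05 s, during which the arm holds its last target.

## Task

The fridge's water has been off and is to be turned back on: open the stop valve on the shelf all the way by pushing the arms of its blue star handle round anticlockwise (seen from above), one after another, until you feel it come up firmly against its end stop, then ease the handle back clockwise by a quarter turn so that it cannot seize, and leave it. Do not force the spindle at the stop, keep off the pressure gauge, and leave the other things on the shelf where they are.

Things in the scene. Friction and masses are not known exactly. Their poses are not given: they have to be found in the camera images.
- valve: brass stop valve in a 22 mm copper pipe that comes up through the shelf, runs level 60 mm above it, goes down again; fixed. Origin on the shelf under the upright spindle; z up; pipe along its y axis from -105 to +145 mm (elbows 14 mm more, rosettes 54 mm wide on the shelf). Bonnet and gland nuts stay within 18 mm of the spindle axis and end 103 mm above the shelf.
- handle: blue nylon star handle, turns level on the valve's upright spindle. Origin at the hub's centre, in the arms' middle plane, 126 to 129 mm above the shelf; z up, x along the marked arm. Hub 29 mm across, 19 mm high; four straight arms at right angles, 11 mm wide, 14 mm high, each ending in a 15 mm round boss centred 46 mm from the axis (108 mm over all). Open between the arms, down to the pipe.
- marked_arm (a point): end boss of the one arm with a white stripe and dot on top: point in the arms' middle plane, 46 mm from the spindle axis; turns with the handle. The handle is springy on its spindle: under load it runs ahead 0.05 rad for 5 N at 40 mm from the axis, and springs back when let go.
- gauge: pressure gauge on an upright 15 mm brass tail, fixed to the pipe at y = +90 mm of the valve's frame. Origin on the shelf under the tail. It stands close beside the handle and rises above it, so that the gripper cannot be led all the way round.
- gauge_dial (a point): centre of the gauge's round case, 182 mm above the shelf; case 63 mm across, 29 mm thick along the gauge's x axis; top at 214 mm
- egg_cooker: slim red egg cooker with a clear cover, 105 x 215 x 139 mm (x, y, z), loose; origin under its centre. Stays where it is.
- egg_trays: stack of three white plastic egg trays for ten eggs, 110 x 260 x 54 mm (x, y, z), loose; origin under its centre. Stays where it is.
- pepper_shaker: stainless pepper shaker with a twist top, 50 mm wide, 132 mm high, loose, stands upright; origin under its centre. Stays where it is.
- spoon: white ceramic spoon, 170 mm long, lying on the shelf along its x axis, loose; origin near its middle. Stays where it is.
- hub_nut (a point): steel nut on the hub, 14 mm above the arms' middle plane. Anticlockwise from above opens; the spindle rises 2.5 mm a turn. Stiff, stays where left: 4 to 7 N at 40 mm from the axis keeps it turning slowly. The end stop is out of sight, 0.5 to 1 turn ahead at the start; once it is met the push climbs by some 10 N per 0.1 rad of handle. Over 25 N strains the spindle.
Not all that is in view belongs to the job. Several things look just like the pepper_shaker: the one meant starts farthest to the robot's left.

How it is judged:
By the outcome, as a careful person would: the job done as asked, in the order asked, and still so for the second after the job is handed in, with the robot touching nothing.
It also fails if it takes over 72 s, if anything falls off the work surface, if the arm or the gripper's body presses on something with over 40 N, if the wrist force passes 120 N, or if a joint passes its speed limit or range.

## Working session

There is one attempt and no reset: what is moved stays moved. The work goes in short steps, each a Python script; the robot and the scene stay as the last script left them, time stands still between calls to the robot, and variables do not carry over. Pictures are saved under pics/ and viewed, and the job is handed in when it is done.

```bash
mkdir -p pics; ls
python3 - <<'E'
from station import ctrl,get_image,camera_params
import cv2,numpy as np
for n in("scene","top"):
    im=get_image(n); cv2.imwrite(f"pics/{n}0.png",cv2.resize(im[:,:,::-1],(800,600),interpolation=cv2.INTER_CUBIC)); np.save(f"{n}0.npy",im)
    p=camera_params(n); print(n,p['camera_matrix'],p['k1'],np.round(p['pose'],4))
s=ctrl.read_state(); print(s)
E
```

```text
pics
scene [[547.06125268   0.         277.30662688]
 [  0.         547.06125268 202.29747246]
 [  0.           0.           1.        ]] -0.17596659459172495 [[ 8.0200e-01  4.8350e-01 -3.5090e-01  1.0469e+00]
 [ 5.9740e-01 -6.4800e-01  4.7250e-01 -5.5060e-01]
 [ 1.1000e-03 -5.8850e-01 -8.0850e-01  1.1546e+00]
 [ 0.0000e+00  0.0000e+00  0.0000e+00  1.0000e+00]]
top [[513.00667975   0.         285.52144828]
 [  0.         513.00667975 212.82835246]
 [  0.           0.           1.        ]] 0.013740896432651592 [[-0.0259 -0.9839  0.1769  0.3451]
 [-0.9997  0.0248 -0.0088  0.0782]
 [ 0.0043 -0.177  -0.9842  1.475 ]
 [ 0.      0.      0.      1.    ]]
{'clock': 0.1, 'qpos': array([-8.25338388e+01,  3.02764672e+01,  8.21493441e+01, -8.08431036e-04,
        6.76877299e+01, -1.02276146e+01]), 'joint_vel': array([ 0.05294873, -0.12739126, -0.12748583,  0.05203166, -0.01956149,
        0.03945069]), 'effort': array([-7.40169417e-04, -4.40986311e+01, -1.77150500e+01,  6.34735124e-02,
        5.33968024e-02, -4.56147870e-05]), 'tcp_pos': array([ 0.189897  , -0.59481532,  0.24663744]), 'tcp_rot': array([-1.79888130e+02, -1.94248440e-02,  1.76940645e+01]), 'wrist_force': array([ 1.29399986, -0.34308237,  0.28588752]), 'ft_torque': array([-0.0236387 ,  0.00893476, -0.04187986]), 'grip_width': 0.08717933374228404}
```

View pics/scene0.png

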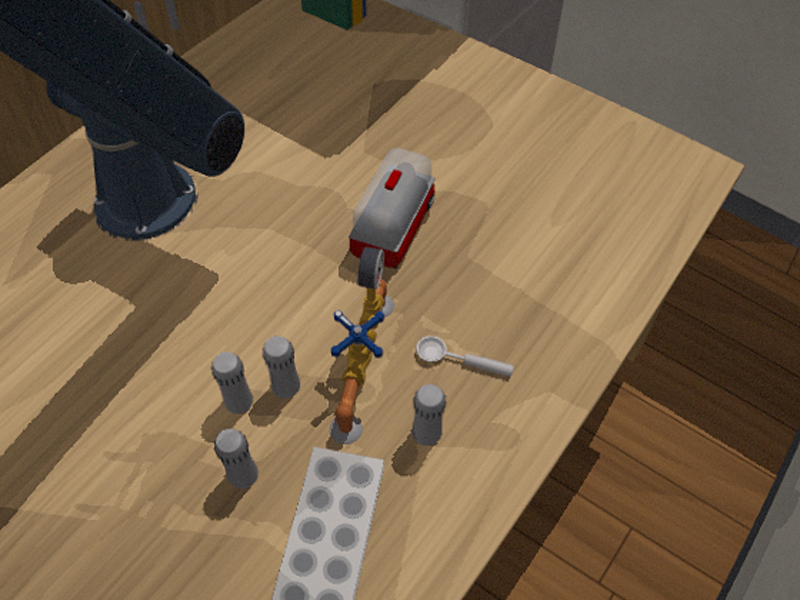

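View pics/top0.png

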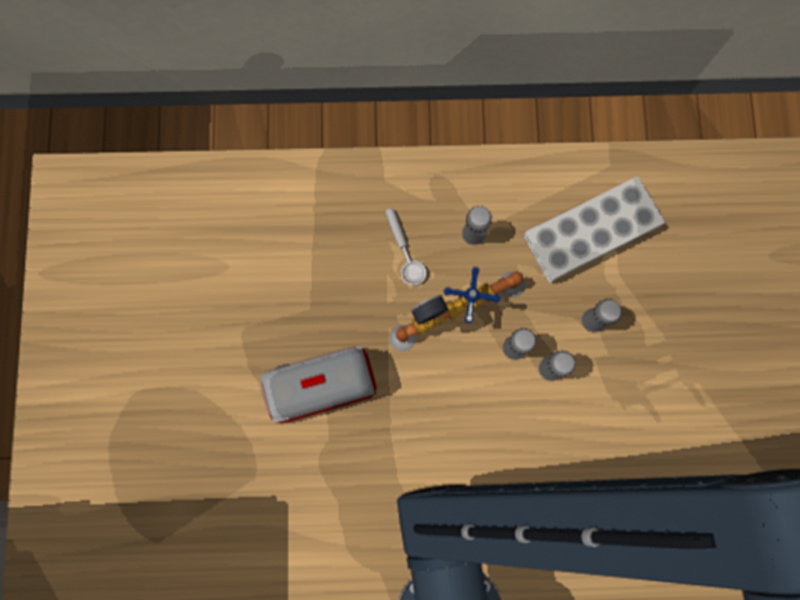

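The scene view shows the handle at about (358,335) and the gauge at (371,268). The top view shows the handle at (473,294) and the gauge at (430,308). There are four shakers in the top view, at (478,220), (520,343), (558,365) and (602,315). The blue star is the only handle, so I'll take enlarged crops of it.

Run:
```python
import cv2,numpy as np
a=np.load("scene0.npy")[160:320,190:330,::-1]; b=np.load("top0.npy")[170:270,260:400,::-1]
cv2.imwrite("pics/sc.png",cv2.resize(a,(525,600),interpolation=cv2.INTER_CUBIC)) #3.75x
cv2.imwrite("pics/tc.png",cv2.resize(b,(770,550),interpolation=cv2.INTER_CUBIC)) #5.5x
```

```text
(no output)
```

View pics/sc.png

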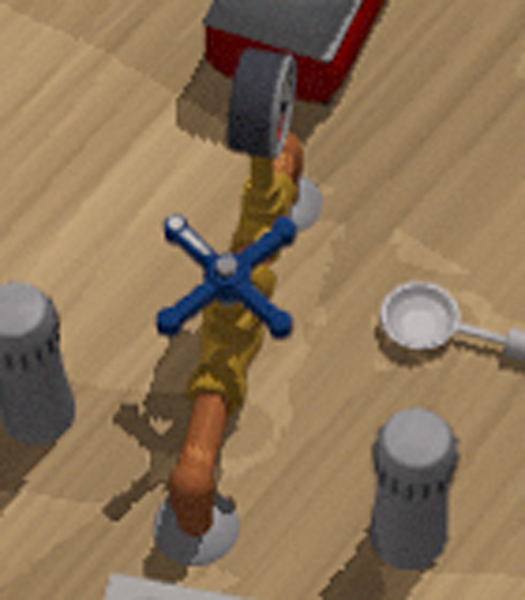

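View pics/tc.png

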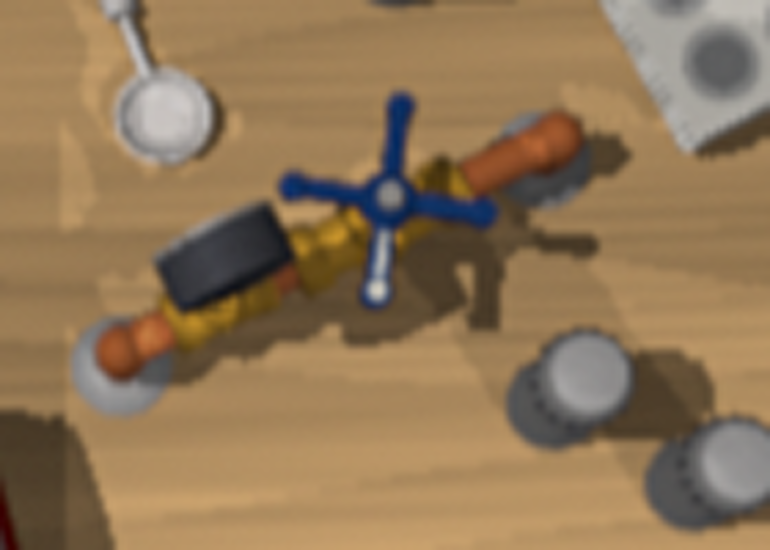

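```bash
cat > h.py <<'E'
import numpy as np,cv2
from station import ctrl,get_image,camera_params
def ray(n,uv):
    p=camera_params(n);K=p['camera_matrix'];k=p['k1'];T=p['pose']
    d=((uv[0]-K[0,2])/K[0,0],(uv[1]-K[1,2])/K[1,1]); x=np.array(d)
    for _ in range(20): x=np.array(d)/(1+k*(x@x))
    return T[:3,3],T[:3,:3]@np.array([x[0],x[1],1])
def onz(n,uv,z):
    o,d=ray(n,uv); return o+d*(z-o[2])/d[2]
def proj(n,P):
    p=camera_params(n);K=p['camera_matrix'];T=p['pose']
    q=T[:3,:3].T@(np.array(P)-T[:3,3]);x=q[:2]/q[2];x=x*(1+p['k1']*(x@x))
    return x*[K[0,0],K[1,1]]+K[:2,2]
def tri(l):
    A=np.zeros((3,3));b=np.zeros(3)
    for n,uv in l:
        o,d=ray(n,uv);d=d/np.linalg.norm(d);M=np.eye(3)-np.outer(d,d);A+=M;b+=M@o
    P=np.linalg.solve(A,b);return P,[np.round(proj(n,P)-uv,2) for n,uv in l]
def src(p,s,o): return np.array([(p[0]+.5)/s-.5+o[0],(p[1]+.5)/s-.5+o[1]])
E
python3 - <<'E'
from h import *
T=lambda u,v:("top",src((u,v),5.5,(260,170)))
S=lambda u,v:("scene",src((u,v),3.75,(190,160)))
for nm,t,s in[("nut",(390,195),(226,265)),("mark",(376,290),(175,225)),("b2",(484,212),(170,322)),("b3",(402,106),(280,322)),("b4",(294,186),(287,232)),("gaugetop",(217,240),(262,60)),
  ]:
    P,e=tri([T(*t),S(*s)]); print(nm,np.round(P,4),e, np.round(onz(*T(*t),.1345),4),np.round(onz(*S(*s),.1345),4))
print("elbows",[np.round(onz(*T(*t),.071),3) for t in[(125,345),(558,133)]])
print("gauge top/bot edges z.2", [np.round(onz(*T(*t),.2),3) for t in[(157,268),(187,308),(292,255),(265,207)]])
f=lambda u,v:("top",src((u,v),800/560,(0,0)))
for t in[(478,216),(522,341),(561,363),(606,312)]: print("shaker",np.round(onz(*f(*t),.132),3))
print([np.round(onz(*f(*t),.139),3) for t in[(262,373),(275,422),(375,393),(366,347)]])
for t in[(414,272),(389,211)]: print("spoon",np.round(onz(*f(*t),.01),3))
for t in[(525,236),(550,282),(667,226),(638,178)]: print("tray",np.round(onz(*f(*t),.05),3))
E
```

```text
nut [ 0.6031 -0.0541  0.1379] [array([0.11, 0.09]), array([ 0.17, -0.03])] [ 0.604  -0.0542  0.1345] [ 0.6013 -0.0527  0.1345]
mark [ 0.5577 -0.0463  0.131 ] [array([0.2 , 0.17]), array([ 0.31, -0.05])] [ 0.5576 -0.0455  0.1345] [ 0.5589 -0.0486  0.1345]
b2 [ 0.5961 -0.1001  0.1266] [array([-0.07, -0.06]), array([-0.12,  0.02])] [ 0.5945 -0.0993  0.1345] [ 0.5998 -0.1034  0.1345]
b3 [ 0.6491 -0.0624  0.1293] [array([0.02, 0.02]), array([ 0.03, -0.01])] [ 0.648  -0.0618  0.1345] [ 0.6511 -0.065   0.1345]
b4 [ 0.6118 -0.008   0.1255] [array([-0.17, -0.15]), array([-0.26,  0.05])] [ 0.6096 -0.0078  0.1345] [ 0.616  -0.0123  0.1345]
gaugetop [0.5676 0.032  0.2194] [array([0.53, 0.48]), array([ 0.79, -0.16])] [0.584  0.0303 0.1345] [0.5229 0.0834 0.1345]
elbows [array([0.543, 0.076, 0.071]), array([ 0.646, -0.147,  0.071])]
gauge top/bot edges z.2 [array([0.56, 0.06, 0.2 ]), array([0.541, 0.047, 0.2  ]), array([ 0.564, -0.002,  0.2  ]), array([0.587, 0.01 , 0.2  ])]
shaker [ 0.754 -0.071  0.132]
shaker [ 0.512 -0.142  0.132]
shaker [ 0.47  -0.212  0.132]
shaker [ 0.563 -0.301  0.132]
[array([0.465, 0.335, 0.139]), array([0.376, 0.311, 0.139]), array([0.423, 0.13 , 0.139]), array([0.508, 0.145, 0.139])]
spoon [0.675 0.051 0.01 ]
spoon [0.806 0.1   0.01 ]
tray [ 0.735 -0.173  0.05 ]
tray [ 0.639 -0.218  0.05 ]
tray [ 0.748 -0.46   0.05 ]
tray [ 0.851 -0.41   0.05 ]
```

```bash
cat >> h.py <<'E'
C=np.array([0.6035,-0.0545]); VY=24.8; ZP=0.138
def blk(th,w=6.0,ccw=True):
    """finger block (30 x 19 mm) pose pushing arm at valve-frame angle th; returns world xy, yaw, contact xy, n(push dir)"""
    d=max(0,th-360) if ccw else 0
    t=np.radians(th);u=np.array([np.cos(t),np.sin(t)]);n=np.array([-u[1],u[0]])*(1 if ccw else -1)
    a=np.radians(d);ax=np.array([np.cos(a),np.sin(a)]);ay=np.array([-ax[1],ax[0]])
    hs=15*abs(n@ax)+9.5*abs(n@ay)
    cor=15*np.sign(n@ax)*ax+9.5*np.sign(n@ay)*ay
    rc=40-8*np.clip((th-270)/90,0,1) if ccw else 38
    p=rc*u-(w+hs)*n
    rcon=np.clip((p+cor)@u,15,46)
    a=np.radians(VY);R=np.array([[np.cos(a),-np.sin(a)],[np.sin(a),np.cos(a)]])
    return C+R@p/1000,90+VY+d,rcon/1000,R@n
def go(th,z=ZP,v=0.05,ccw=True,**k):
    p,y,rc,n=blk(th,ccw=ccw); return ctrl.move_l([p[0],p[1],z],[180,0,y],velocity=v,**k)
def frc(k=3):
    f=[]
    for _ in range(k): f.append(ctrl.read_state()['wrist_force']); ctrl.sleep(0.02)
    return np.mean(f,0)
def snap(nm):
    for n,sl in(("top",np.s_[150:290,230:410]),("scene",np.s_[160:320,190:330])):
        im=get_image(n);np.save(f"{n}_{nm}.npy",im)
        c=im[sl][:,:,::-1];cv2.imwrite(f"pics/{n}_{nm}.png",cv2.resize(c,None,fx=3.75,fy=3.75,interpolation=cv2.INTER_CUBIC))
E
python3 - <<'E'
from h import *
for th in[227,250,270,300,330,355,365,390,205]:
    p,y,rc,n=blk(th); q=ctrl.solve_ik([p[0],p[1],ZP],[180,0,y]); print(th,np.round(p,4),y,round(rc,3),None if q is None else np.round(q))
ctrl.gripper_to(0,40)
p,y,_,_=blk(226)
ctrl.movep([p[0],p[1],0.25],[180,0,y]); print(ctrl.read_state()['clock'],ctrl.read_state()['tcp_pos'])
go(226,z=0.19,v=.15); print(frc()); snap("pre")
E
```

```text
227 [ 0.5687 -0.0852] 114.8 0.037 [-20.  35.  95.   0.  50. -44.]
250 [ 0.5836 -0.0963] 114.8 0.044 [-20.  36.  92.   0.  52. -45.]
270 [ 0.6012 -0.0996] 114.8 0.046 [-20.  37.  90.   0.  53. -45.]
300 [ 0.6203 -0.0954] 114.8 0.037 [-19.  38.  87.   0.  55. -44.]
330 [ 0.6361 -0.0793] 114.8 0.043 [-17.  39.  85.   0.  56. -42.]
355 [ 0.6397 -0.0593] 114.8 0.046 [-15.  39.  85.   0.  56. -40.]
365 [ 0.639 -0.052] 119.8 0.046 [-15.  39.  85.   0.  56. -44.]
390 [ 0.6346 -0.0373] 144.8 0.017 [-13.  39.  86.   0.  56. -68.]
205 [ 0.5617 -0.0715] 114.8 0.03 [-19.  34.  96.   0.  49. -43.]
3.8917 [ 0.56827792 -0.0856015   0.24998752]
[0.37607135 0.44338018 0.10994947]
```

View pics/scene_pre.png

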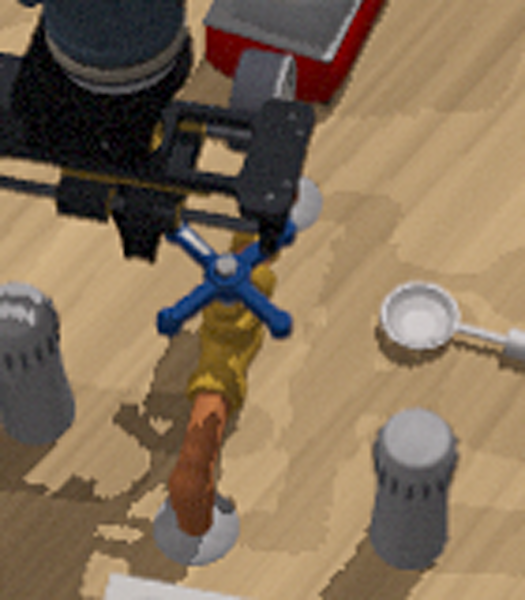

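View pics/top_pre.png

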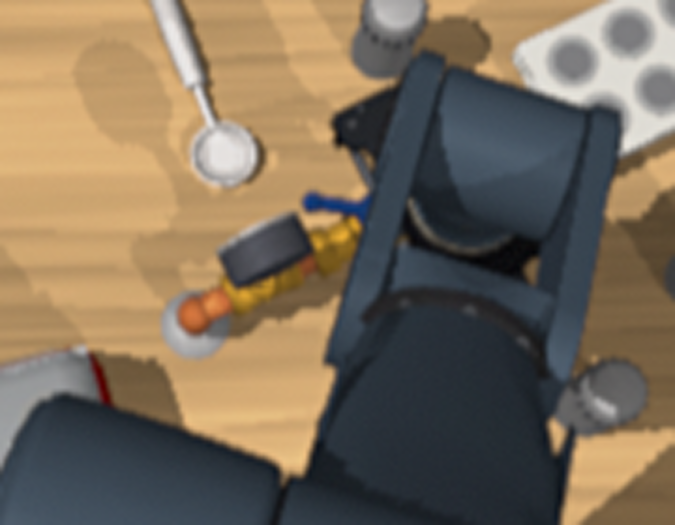

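The gripper is above its entry point, with the fingers at scene crop (140,245) between the marked arm at (175,225) and the arm at (170,322). The gauge is clear of the body. I'll go down and start stroke 1.

```bash
cat >> h.py <<'E'
def stroke(th0,th1,step=4,v=0.04,tmax=0.66,ccw=True,fine=1.0,verbose=True):
    """push; stop at torque tmax (N m). returns (th, torque)"""
    f0=frc(4); th=th0; s=1 if ccw else -1; st=step; tq=0; out=[]
    while (th1-th)*s>1e-6:
        nx=th+s*min(st,abs(th1-th)); hit=go(nx,v=v if st>1.5 else .02,ccw=ccw,until_force=9); th=nx
        ctrl.sleep(0.05); F=frc(2)-f0; p,y,rc,n=blk(th,ccw=ccw)
        if ccw and th>=360: rc=.046
        ft=-F[:2]@n; tq=ft*rc; out.append(f"{th:.0f}:{ft:.1f}N/{tq:.2f}" + ("*" if hit else "")+(f" Fz{F[2]:.0f}" if abs(F[2])>4 else ""))
        if tq>tmax or np.linalg.norm(F)>22: break
        st=fine if tq>0.40 else step
    print(" ".join(out)); S=ctrl.read_state(); print("end",th,tq,"clock",S['clock'],"tcp",np.round(S['tcp_pos'],4),"cmd",np.round(blk(th,ccw=ccw)[0],4))
    return th,tq
E
python3 - <<'E'
from h import *
go(225,z=ZP,v=.06,until_force=5); print(ctrl.read_state()['tcp_pos'],blk(225)[0])
stroke(225,262)
E
```

```text
[ 0.5681135  -0.08408639  0.1382759 ] [ 0.56779855 -0.08398595]
229:-0.1N/-0.00 233:0.3N/0.01 237:0.1N/0.00 241:0.3N/0.01 245:3.4N/0.14 249:4.0N/0.17 253:3.0N/0.14 257:3.5N/0.16 261:3.1N/0.14 262:4.0N/0.18
end 262 0.18450212223239704 clock 9.0083 tcp [ 0.5937 -0.0992  0.138 ] cmd [ 0.5938 -0.0992]
```

Run:
```python
from h import *
import h
# continue: baseline not free now -> use stored zero
h.frc_orig=frc
f0=np.array([.376,.443,.11])
import types
calls=[0]
def frc2(k=3):
    calls[0]+=1
    return f0 if calls[0]==1 else h.frc_orig(k)
h.frc=frc2
stroke(262,385)
snap("s1")
```

```text
266:3.3N/0.15 270:2.9N/0.13 274:3.4N/0.11 278:4.0N/0.13 282:3.6N/0.12 286:3.0N/0.10 290:3.0N/0.10 294:4.6N/0.16 298:4.6N/0.17 302:4.4N/0.16 306:3.4N/0.13 310:4.1N/0.16 314:3.5N/0.14 318:4.7N/0.19 322:4.0N/0.16 326:3.9N/0.16 330:3.8N/0.16 334:4.1N/0.18 338:4.3N/0.19 342:3.4N/0.15 346:3.2N/0.15 350:3.8N/0.17 354:3.7N/0.17 358:3.8N/0.17 362:4.4N/0.20 366:4.5N/0.21 370:4.5N/0.21 374:4.5N/0.21 378:4.1N/0.19 382:3.8N/0.18 385:3.7N/0.17
end 385 0.1717865631632284 clock 19.3417 tcp [ 0.6373 -0.0405  0.1384] cmd [ 0.636  -0.0401]
```

View pics/scene_s1.png

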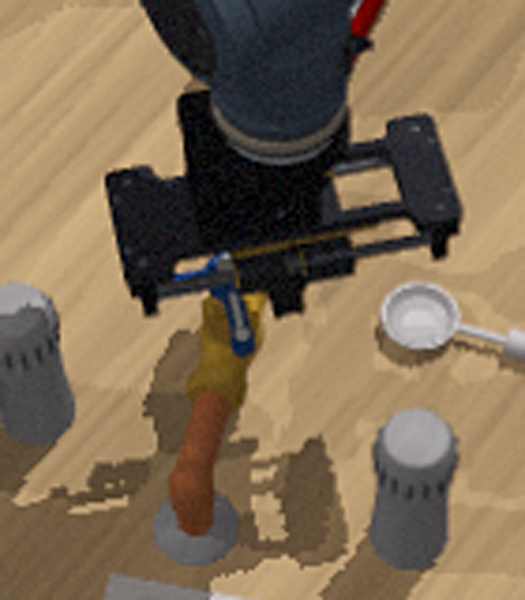

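The marked arm now points toward scene crop (243,350), so the handle has turned about 140° at a steady 4 N or so. I'll lift off, look at the handle's angle, and re-enter behind the next arm.

Run:
```python
from h import *
go(377,v=.08)
go(377,z=0.2,v=.15)
go(193,z=0.2,v=.2)
print(ctrl.read_state()['clock']); snap("s1b")
```

```text
20.85
```

View pics/scene_s1b.png

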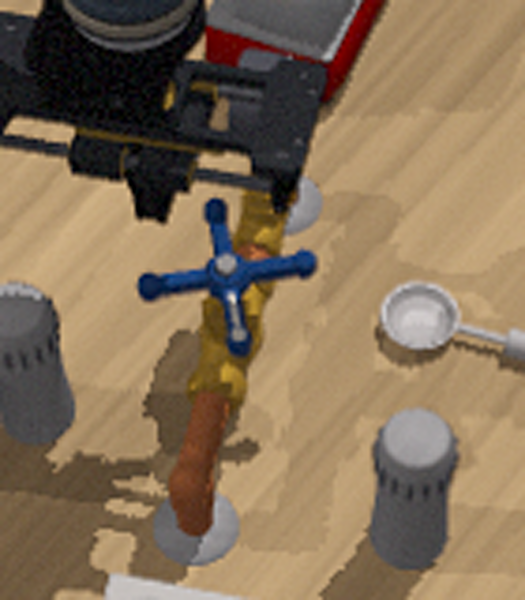

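```bash
cat >> h.py <<'E'
def ang(pts,s=3.75,o=(190,160),z=.1345,cam="scene"):
    """pts in order mark, then opposite..: list of (pt,k) k=index of arm ccw from mark; fit centre+angle"""
    from scipy.optimize import least_squares
    X=[(onz(cam,src(p,s,o),z)[:2],k) for p,k in pts]
    f=lambda q:np.concatenate([x-q[:2]-.046*np.array([np.cos(q[2]+k*np.pi/2),np.sin(q[2]+k*np.pi/2)]) for x,k in X])
    a0=np.arctan2(*(X[0][0]-C)[::-1])-X[0][1]*np.pi/2
    r=least_squares(f,[*C,a0]); print("centre",np.round(r.x[:2],4),"mark angle valve frame",round((np.degrees(r.x[2])-VY)%360,1),"rms mm",round(1e3*np.sqrt(np.mean(r.fun**2)),2))
E
python3 - <<'E'
from h import *
ang([((175,225),0),((170,322),1),((280,322),2),((287,232),3)])
ang([((376,290),0),((484,212),1),((402,106),2),((294,186),3)],s=5.5,o=(260,170),cam="top")
ang([((239,343),0),((304,261),1),((214,210),2),((151,286),3)],z=.1355)
E
```

```text
centre [ 0.6064 -0.0573] mark angle valve frame 145.1 rms mm 1.17
centre [ 0.6024 -0.0536] mark angle valve frame 145.4 rms mm 0.4
centre [ 0.6063 -0.058 ] mark angle valve frame 292.7 rms mm 0.93
```

Run:
```python
from h import *
go(193,z=ZP,v=.08,until_force=5); print(np.round(ctrl.read_state()['tcp_pos'],4),blk(193)[0])
stroke(193,388,step=5,v=.06,tmax=.64)
```

```text
[ 0.5609 -0.0644  0.1383] [ 0.56047486 -0.06429508]
198:0.5N/0.01 203:0.6N/0.02 208:1.7N/0.05 213:3.9N/0.13 218:3.6N/0.12 223:2.0N/0.07 228:1.9N/0.07 233:2.7N/0.11 238:2.6N/0.11 243:3.3N/0.14 248:2.8N/0.12 253:3.3N/0.15 258:3.5N/0.16 263:2.4N/0.11 268:3.5N/0.16 273:3.2N/0.10 278:3.0N/0.10 283:1.9N/0.06 288:2.3N/0.08 293:3.1N/0.11 298:3.5N/0.13 303:3.1N/0.11 308:3.9N/0.15 313:3.3N/0.13 318:3.2N/0.13 323:5.5N/0.23 328:9.2N/0.39 333:13.1N/0.57 334:13.7N/0.60 335:14.6N/0.64 336:14.8N/0.65
end 336.0 0.6510546426764809 clock 32.275 tcp [ 0.6351 -0.08    0.138 ] cmd [ 0.6379 -0.0748]
```

Run:
```python
from h import *
f0=np.array([.376,.443,.11])
for th in(337,338,339,340):
    go(th,v=.02);ctrl.sleep(.05);F=frc(3)-f0;n=blk(th)[3];S=ctrl.read_state();p=S['tcp_pos'][:2]
    print(th,np.round(F,1),round(-F[:2]@n,2),np.round(p,4))
    if -F[:2]@n>16.2: break
for t in(334,328,322,316): go(t,v=.04)
go(316,z=.2,v=.15); 
# park over the far side so the handle is visible to scene camera
go(193,z=.2,v=.25); print(ctrl.read_state()['clock']); snap("stop")
```

```text
337 [-11.4 -16.8   3. ] 16.43 [ 0.6353 -0.0796]
34.6833
```

View pics/scene_stop.png

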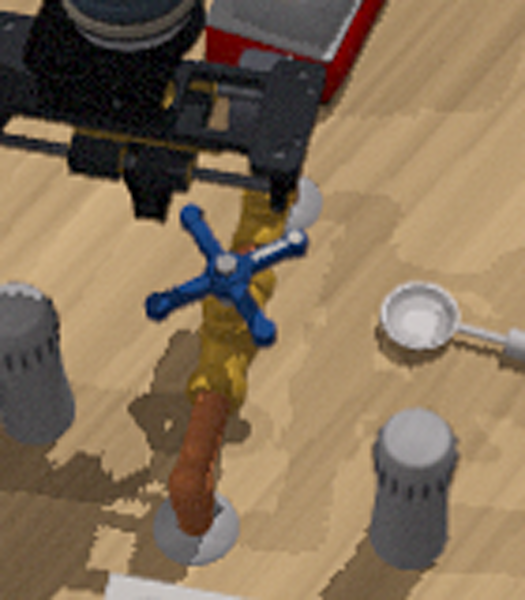

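Run:
```python
from h import *
ang([((294,241),0),((192,214),1),((158,304),2),((264,330),3)],z=.136)
c=np.load("scene_stop.npy")[205:255,220:280,::-1];cv2.imwrite("pics/z.png",cv2.resize(c,None,fx=12,fy=12,interpolation=cv2.INTER_CUBIC))
```

```text
centre [ 0.6053 -0.0567] mark angle valve frame 41.0 rms mm 0.56
```

View pics/z.png

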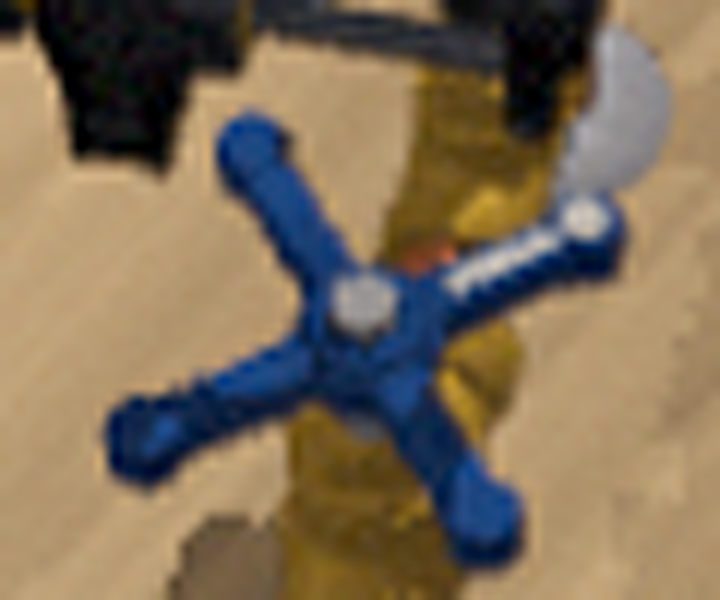

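Run:
```python
from h import *
ang([((584,217),0),((250,147),1),((150,430),2),((482,512),3)],s=12,o=(220,205),z=.136)
for t in(322,270,222): print(t,np.round(blk(t,ccw=False)[0],4))
go(324,z=.2,v=.25,ccw=False); go(324,z=ZP,v=.08,ccw=False,until_force=5)
stroke(324,223,step=5,v=.06,tmax=.5,ccw=False)
for t in(230,236): go(t,v=.06,ccw=False)
go(236,z=.2,v=.15,ccw=False); go(193,z=.2,v=.25); snap("back"); print(ctrl.read_state()['clock'])
c=np.load("scene_back.npy")[205:255,220:280,::-1];cv2.imwrite("pics/z2.png",cv2.resize(c,None,fx=12,fy=12,interpolation=cv2.INTER_CUBIC))
```

```text
centre [ 0.6044 -0.0558] mark angle valve frame 42.0 rms mm 0.6
322 [ 0.6457 -0.0411]
270 [ 0.6385 -0.0802]
222 [ 0.6098 -0.0985]
319:0.2N/0.01 314:-0.1N/-0.00 309:0.4N/0.01 304:0.7N/0.03 299:2.4N/0.10 294:1.5N/0.06 289:1.7N/0.07 284:3.3N/0.14 279:2.4N/0.11 274:2.2N/0.10 269:2.0N/0.06 264:2.4N/0.07 259:2.5N/0.08 254:2.2N/0.07 249:3.4N/0.12 244:3.9N/0.14 239:3.1N/0.12 234:2.7N/0.10 229:3.6N/0.15 224:3.4N/0.14 223:3.7N/0.16
end 223 0.15575603377885974 clock 43.275 tcp [ 0.6112 -0.0986  0.1382] cmd [ 0.6106 -0.0984]
44.8667
```

View pics/z2.png

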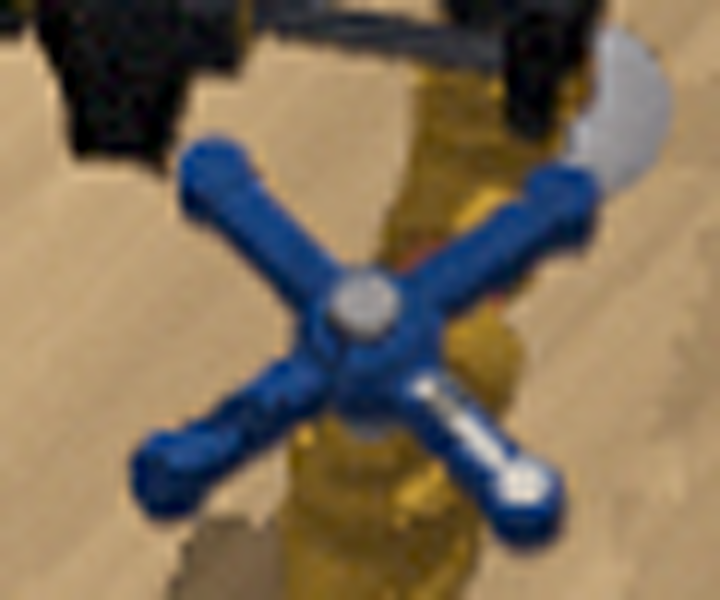

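Run:
```python
from h import *
ang([((522,482),0),((564,192),1),((214,168),2),((174,462),3)],s=12,o=(220,205),z=.1355)
```

```text
centre [ 0.6044 -0.0553] mark angle valve frame 322.2 rms mm 0.56
```

Run:
```python
from h import *
go(240,z=.2,v=.25,ccw=False); go(240,z=ZP,v=.1,ccw=False,until_force=5)
stroke(240,213,step=5,v=.06,tmax=.5,ccw=False)
for t in(220,226): go(t,v=.06,ccw=False)
go(226,z=.2,v=.15,ccw=False); go(193,z=.2,v=.25); snap("back2"); print(ctrl.read_state()['clock'])
A=[np.load(f"scene_{k}.npy")[205:255,220:280,::-1] for k in("stop","back2")]
A=[cv2.resize(c,None,fx=6.5,fy=6.5,interpolation=cv2.INTER_CUBIC) for c in A]
cv2.imwrite("pics/z3.png",np.hstack(A))
c=np.load("scene_back2.npy")[205:255,220:280,::-1];cv2.imwrite("pics/z4.png",cv2.resize(c,None,fx=12,fy=12,interpolation=cv2.INTER_CUBIC))
```

```text
235:0.3N/0.01 230:0.1N/0.00 225:1.3N/0.06 220:3.8N/0.16 215:3.0N/0.13 213:3.3N/0.15
end 213 0.14871266969078129 clock 48.1333 tcp [ 0.6026 -0.0986  0.1383] cmd [ 0.602  -0.0985]
49.7
```

View pics/z4.png

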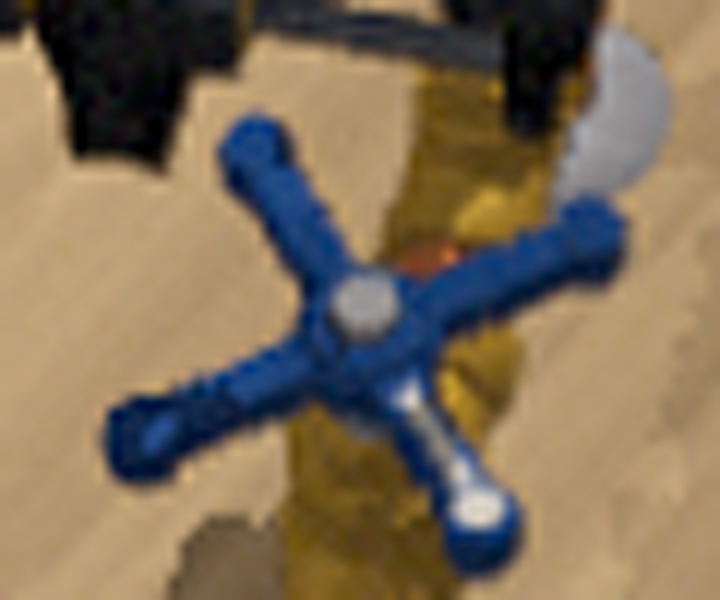

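View pics/z3.png

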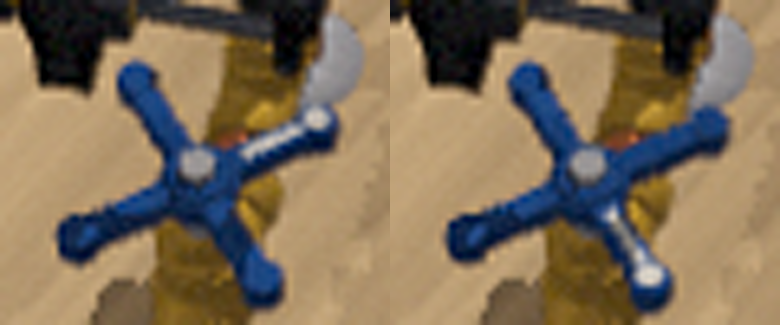

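The two crops overlap to within about 1°, with the marked arm now a quarter turn back. I'll retreat upward, check that the other things haven't moved, and hand in.

Run:
```python
from h import *
p=ctrl.read_state()['tcp_pos']; ctrl.move_l([p[0]-.03,p[1]-.03,.27],velocity=.15)
ctrl.set_joints([-82.535,30.224,82.088,0,67.689,-10.227])
a=get_image("scene");b=get_image("top");S=ctrl.read_state();print(S['clock'],S['wrist_force'],S['joint_vel'].max())
for n,x in(("scene",a),("top",b)):
    d=np.abs(x.astype(int)-np.load(f"{n}0.npy").astype(int)).sum(2)>90
    y=x[:,:,::-1].copy(); cs,_=cv2.findContours(d.astype(np.uint8),0,1); cv2.drawContours(y,cs,-1,(0,255,0),1); cv2.imwrite(f"pics/{n}_end.png",y)
cv2.imwrite("pics/end.png",np.hstack([cv2.resize(cv2.imread(f"pics/{n}_end.png"),(400,300)) for n in("scene","top")]))
cv2.imwrite("pics/end_big.png",cv2.resize(a[150:400,120:400,::-1],None,fx=2.3,fy=2.3,interpolation=cv2.INTER_CUBIC))
```

```text
52.6667 [ 0.52191302 -0.2022437   0.35460517] 0.0649894233533086
```

View pics/end.png

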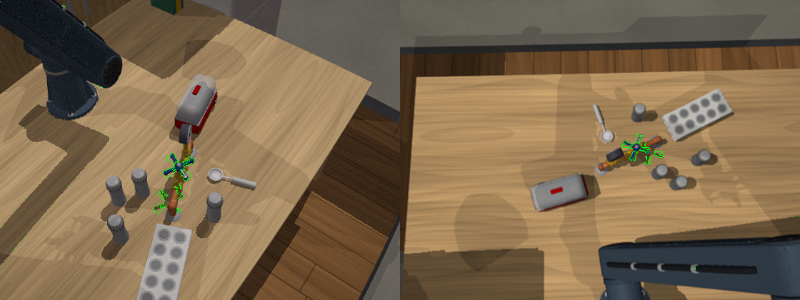

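View pics/end_big.png

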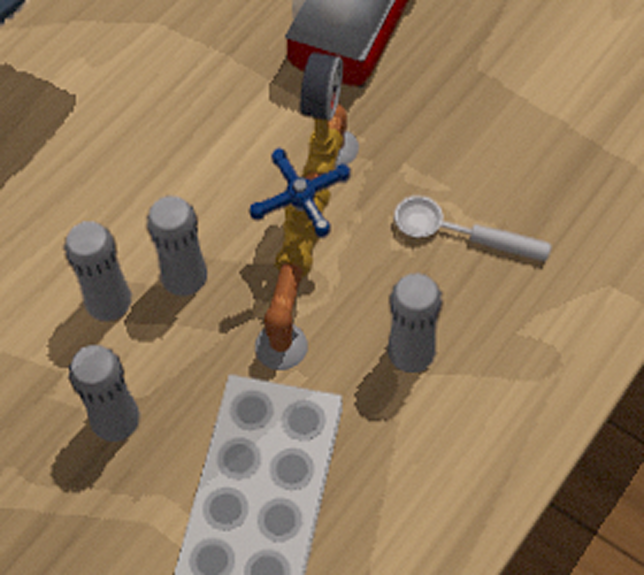

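Only the handle and its shadow differ from the first pictures. The marked arm points at crop (322,225), and nothing else has moved.

```bash
python3 -c "
from station import ctrl
ctrl.sign_off()"
```

```text
the job is handed in; nothing more can be done
```

The valve is open to its end stop and eased back a quarter turn, and I've handed the job in at about 53 s.

- **Opening:** I pushed two of the handle's arms anticlockwise in turn with the closed fingers. It turned about 256° at a steady 2–5 N, then the push climbed to about 16–18 N at the arm. I stopped there and let go. The reading depends on the contact angle and friction, and the sideways force peaked at about 20 N, below the 25 N limit.
- **Easing back:** The first clockwise push left the handle about 10° short of a quarter turn, so I made a second short push. The pictures at the stop and at the end then matched to within about 1°, allowing for the quarter turn.
- **Last checks:** Comparing the first and last pictures from both cameras, only the handle and its shadow had changed. The arm is back at its start pose, touching nothing.
- **Disagreement:** The two cameras placed the spindle up to about 5 mm apart. I used a position in between, and it caused no trouble.

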